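# Find the loose clamp bolt of the gel dryer

### The arm

A 6-joint arm with a two-finger parallel gripper is mounted at the origin on the work surface. World frame = base frame: x ahead of the robot, y to its left, z up, the work surface at z = 0. Lengths are in mm, angles in rad, forces in N, time in s.
With the tool pointing down it reaches from about 275 to 725 mm from the base axis. Payload 15.9 kg.
Tool frame: the origin (TCP) lies between the finger pads; the fingertips stand 17 mm ahead of it and the grasp point (between the pads) lies 2 mm behind it; x points along the fingers, y is the direction in which the jaws open and shut, and the axes are right-handed (so a half turn about x gives the same grasp; the last joint's range is limited). The gripper opens to 85 mm and grips with 20 to 120 N. Pads are 22 mm wide; open, the fingers measure 114 mm over their backs; the gripper's body (76 mm by 85 mm) begins 54 mm behind the grasp point. The pads swing forward as they close: fully open they stand 13 mm farther back than shut.
Start: joints at [1.228, 0.213, -0.034, 1.323, 0, 1.571], TCP at [168.056, 470.896, 248.306] pointing down, gripper open.
Joint ranges: [-2.98, 2.98], [-0.74, 1.72], [-1.14, 1.35], [-2.1, 2.04], [-1.57, 1.44], [-3.14, 3.14]. Speed limits (rad/s): [1.89, 1.89, 2.39, 2.57, 3.14, 3.14].

### API

Orientations are given as a unit quaternion [x, y, z, w].
In Python, from rig import status, imaging, ctrl gives the robot as it stands. The module is installed in compiled form; this text tells all that it offers.
- The arm moves only by the tool carry_out, never from a script. Its argument "series" is a list of rows, each a list of 2 entries, a list of its own where there are three numbers: the shift along the tool's x, y, z in mm, then the turn, a rotation vector about the tool's x, y, z in rad. In form: [[[dx, dy, dz], [wx, wy, wz]], ...]. A call has 1 to 10 rows; each row is the pose to reach, as a shift and turn from the pose commanded when the call began, along the tool's axes at that moment; what a row does not reach only later rows make up. A row lasts 1/12 s, in which the tool goes at most 41.7 mm and 7.16 degrees, less where a joint would pass 70% of its speed; a pose out of reach is approached as far as the arm can. A call with a gripper value outside its range is refused whole. "jaw" is the finger opening in mm, from 0 to 85.4, set as the call begins (left out, the last holds). The fingers move at their own pace and stop on an object; the grip force is fixed at half the most. Time passes only in rows, so rows that repeat a pose let the fingers close. It gives the time, the measured TCP pose, the force and the opening at its end, in the units of the state.
- status.get_state(): the state, without advancing time (a new reading comes with each control period).
- imaging.get_image(name): name is "scene" or "top" or "wrist"; returns the picture (400x640x3 uint8, red, green, blue); there is no depth.
- imaging.camera_info(name): a dict with "mtx" (3x3 intrinsics, pixels), "cam_to_world" (4x4, takes a point from camera to world coordinates); the wrist camera has in their place "tool_from_camera" (4x4, takes a point from camera to tool coordinates, whose origin is the TCP and whose axes are the tool frame's). Camera axes: x right, y up, looking along -z (the intrinsics and any distortion apply to the point x, -y, -z); pixel columns grow to the right and rows downward; lengths in mm; the calibration is good to about 2 mm. A picture is of the moment at which its call begins: read the wrist's pose just before it. camera_info takes no time and is no camera call.
- ctrl.job_done(): hands the job in, once; it reports no verdict.
The state is a dict: "t": time; "joint_positions": joint angles; "joint_vel": joint speeds; "joint_efforts": joint torques, N m; "position": TCP position; "eef_rot": TCP orientation; "wrist_force": force on the tool from outside, world axes, zero at the start; "torque": the same for the moment, N m; "opening": finger opening in mm.
Only numpy, scipy, OpenCV 4.12 (cv2) and the standard library are available. Lean on these libraries where they do the work, as an engineer would, in place of code of your own. Each camera call takes 0.05 s, during which the arm holds its last target. There are 200 camera calls.

### The job

The gel dryer leaks: one of the three bolts on its front clamp rail is loose. Vent it first by pushing the vent valve's treadle right down to its stop for about a second and letting it spring back, then tap the bolt ends from above to find the one that gives way. Lift the cap of that bolt at least 60 degrees open and finish while still holding it there in the gripper, so that I can get at the nut; keep the caps of the tight bolts shut and leave the other things on the bench where they are.

Things in the scene. Friction and masses are not known exactly. Their poses are not given: they have to be found in the camera images.
- dryer: The vacuum gel dryer: flat black box 300 (x) x 360 (y) x 64 mm high, fixed. Origin under its centre, on the bench; x points away from its front, y to its left, z up; its yaw is that of its bolts and caps. Behind the clamp rail is a clear cover, top 95 mm above the bench. A vacuum pump and glass trap, up to 210 mm high, stand right of it at about x = 70, y = -420 mm.
- rail_middle (a point): Centre of the top face of the aluminium clamp rail along the dryer's front edge, 75 mm above the bench, at x = -115 mm of the dryer. The three capped bolts stand on the rail at y = +100 (left), 0 (middle) and -100 mm (right) from here. Axes as the dryer's.
- vent_valve: Vent valve on the bench left of the dryer: dark steel base plate 150 x 85 mm with a spring treadle (steel plate 118 long x 66 mm wide, black ribbed rubber tread). Origin under the base's centre; x away from the robot. The treadle is hinged at its far end, 55 mm behind the origin and 42 mm above the bench; its free front edge points towards the robot and slants up by 0.30 rad.
- treadle_tread (a point): The spot to press: top of the rubber tread, on its centre line, 95 mm in front of the hinge, 23 mm behind the free edge; about 82 mm above the bench when up. It moves with the treadle. Pressing there takes about 4 N to start and 7 N at the stop, after about 27 mm of travel, almost straight down. Axes as the vent valve's when the treadle is up.
- treadle (a joint): Angle of the vent treadle: 0 = up (a spring returns it), 0.28 rad = down on its stop.
- bolt_left_end (a point): Centre of the top end of the left bolt (seen from the robot): a round steel threaded end, 12 mm diameter, that stands 12 mm out of the 20 mm square hole in its cap's top; 117 mm above the bench. Moves with the bolt.
- bolt_left (a joint): How far the left bolt has been knocked down (m). 0 at the start for all. A tight bolt gives under 1 mm. The loose one slides down 6 mm under about 2 N, to 0.006, and stays down, its end then 6 mm above its cap. Which one is loose changes and cannot be seen beforehand.
- cap_left: Grey plastic hinged cap over the left bolt's nut, 44 (x) x 40 (y) x 28 mm high, 25 g. Origin on its hinge line, 22 mm behind the bolt's axis, 103 mm above the bench, mid-height of its 4 mm top plate; shut: x away from the dryer's front, z up. It opens about its +y axis (front edge rises), up to 1.75 rad; tilt of z = opening. A weak spring shuts it when let go (1 N at the tab holds it).
- cap_left_tab (a point): Grip point of the left cap's lifting tab: the tab juts 29 mm forward from the cap's front wall, 18 mm wide (y), 7 mm thick; the point is mid-width, mid-thickness, 62 mm in front of the hinge line, 11 mm behind the tab's tip. Pinch it across its width from above; it turns between the fingers as the cap opens. Clear height below it: 24 mm to the rail. Axes as the cap's.
- bolt_middle_end (a point): Centre of the top end of the middle bolt (seen from the robot): a round steel threaded end, 12 mm diameter, that stands 12 mm out of the 20 mm square hole in its cap's top; 117 mm above the bench. Moves with the bolt.
- bolt_middle (a joint): How far the middle bolt has been knocked down (m). 0 at the start for all. A tight bolt gives under 1 mm. The loose one slides down 6 mm under about 2 N, to 0.006, and stays down, its end then 6 mm above its cap. Which one is loose changes and cannot be seen beforehand.
- cap_middle: Grey plastic hinged cap over the middle bolt's nut, 44 (x) x 40 (y) x 28 mm high, 25 g. Origin on its hinge line, 22 mm behind the bolt's axis, 103 mm above the bench, mid-height of its 4 mm top plate; shut: x away from the dryer's front, z up. It opens about its +y axis (front edge rises), up to 1.75 rad; tilt of z = opening. A weak spring shuts it when let go (1 N at the tab holds it).
- cap_middle_tab (a point): Grip point of the middle cap's lifting tab: the tab juts 29 mm forward from the cap's front wall, 18 mm wide (y), 7 mm thick; the point is mid-width, mid-thickness, 62 mm in front of the hinge line, 11 mm behind the tab's tip. Pinch it across its width from above; it turns between the fingers as the cap opens. Clear height below it: 24 mm to the rail. Axes as the cap's.
- bolt_right_end (a point): Centre of the top end of the right bolt (seen from the robot): a round steel threaded end, 12 mm diameter, that stands 12 mm out of the 20 mm square hole in its cap's top; 117 mm above the bench. Moves with the bolt.
- bolt_right (a joint): How far the right bolt has been knocked down (m). 0 at the start for all. A tight bolt gives under 1 mm. The loose one slides down 6 mm under about 2 N, to 0.006, and stays down, its end then 6 mm above its cap. Which one is loose changes and cannot be seen beforehand.
- cap_right: Grey plastic hinged cap over the right bolt's nut, 44 (x) x 40 (y) x 28 mm high, 25 g. Origin on its hinge line, 22 mm behind the bolt's axis, 103 mm above the bench, mid-height of its 4 mm top plate; shut: x away from the dryer's front, z up. It opens about its +y axis (front edge rises), up to 1.75 rad; tilt of z = opening. A weak spring shuts it when let go (1 N at the tab holds it).
- cap_right_tab (a point): Grip point of the right cap's lifting tab: the tab juts 29 mm forward from the cap's front wall, 18 mm wide (y), 7 mm thick; the point is mid-width, mid-thickness, 62 mm in front of the hinge line, 11 mm behind the tab's tip. Pinch it across its width from above; it turns between the fingers as the cap opens. Clear height below it: 24 mm to the rail. Axes as the cap's.
- wrench: Bystander, not to be moved: steel wrench 170 mm long lying on the dryer's clear cover.
- tape_roll: Bystander, not to be moved: roll of white tape, 80 mm diameter, 22 mm high, on the dryer's clear cover.
- wash_bottle: Bystander, not to be moved: white bottle 54 mm diameter, 150 mm tall, on the bench right of the dryer.
- stain_tray: Bystander, not to be moved: white staining tray 90 x 120 x 28 mm on the bench in front of the dryer, to the right.
- tube_rack: Bystander, not to be moved: white tube rack 70 x 150 x 41 mm, on the bench left of the vent valve.
- gel_comb: Bystander, not to be moved: white plastic gel comb 39 x 120 mm, 5 mm thick, lying on the bench left of the vent valve.

How it is judged:
By the outcome, as a careful person would: the job done as asked, in the order asked, and still so for the second after the job is handed in, while the arm keeps its last pose, push and grip.
It also fails if it takes over 51 s, if anything falls off the work surface, if the arm or the gripper's body presses on something with over 40 N, if the wrist force passes 120 N, or if a joint passes its speed limit or range.

## Working session

There is one attempt and no reset: what is moved stays moved. The work goes in short steps, Python scripts to look and compute and a tool call to move; the robot and the scene stay as the last step left them, time stands still between calls to the robot, and variables do not carry over. Pictures are saved under pics/ and viewed, about 8 in all and at most 12, crops included, and the job is handed in when it is done.

Besides the shell and the picture viewer there is one more tool, called after "Request:" as name([rows], argument=value, ...), one row to a line, values as JSON. carry_out: Moves the arm, as the interface text tells. Its arguments: {"type":"object","properties":{"series":{"type":"array"},"jaw":{"type":"number"}},"required":["series"]}

```bash
mkdir -p pics; python3 - <<'E'
from rig import status, imaging, ctrl
import cv2,numpy as np
print(status.get_state())
for n in("top","scene"):
    im=imaging.get_image(n); cv2.imwrite(f"pics/{n}0.png",im[:,:,::-1])
    i=imaging.camera_info(n); print(n,{k:(np.round(v,4).tolist() if hasattr(v,'shape') else v) for k,v in i.items()})
print(imaging.camera_info("wrist"))
E
```

```text
{'t': 0.0, 'joint_positions': array([ 1.22803612e+00,  2.13340192e-01, -3.50582274e-02,  1.32347801e+00,
       -2.09559735e-05,  1.57079041e+00]), 'joint_vel': array([ 0.00112828,  0.00186138,  0.00116839, -0.00143192, -0.00059107,
        0.00029099]), 'joint_efforts': array([-3.90847359e-03, -6.86174083e+01,  4.87115264e+01,  1.75766047e-02,
       -2.20778211e-04,  2.80520158e-05]), 'position': array([167.94486569, 470.61884178, 247.82446446]), 'eef_rot': array([ 0.12021206,  0.69680599, -0.12096714,  0.69669034]), 'wrist_force': array([ 0.08940582,  0.04519378, -0.79148157]), 'torque': array([-0.00047678, -0.00387396,  0.00861309]), 'opening': 85.65287700400556}
top {'mtx': [[471.5661, 0.0, 322.4117], [0.0, 471.5661, 197.6374], [0.0, 0.0, 1.0]], 'cam_to_world': [[0.0137, 0.9968, -0.0792, 443.4981], [-0.9998, 0.015, 0.0164, 55.8684], [0.0176, 0.079, 0.9967, 1368.7171], [0.0, 0.0, 0.0, 1.0]]}
scene {'mtx': [[515.0997, 0.0, 317.5536], [0.0, 515.0997, 205.9866], [0.0, 0.0, 1.0]], 'cam_to_world': [[-0.7646, -0.5226, 0.3771, 1015.2391], [0.6445, -0.6209, 0.4463, 606.9222], [0.0009, 0.5843, 0.8116, 1116.4455], [0.0, 0.0, 0.0, 1.0]]}
{'mtx': array([[354.9896549 ,   0.        , 321.92456169],
       [  0.        , 354.9896549 , 197.41698784],
       [  0.        ,   0.        ,   1.        ]]), 'tool_from_camera': array([[ 7.14107666e-04,  3.17063788e-01, -9.48403946e-01,
        -1.25202234e+02],
       [ 9.99999278e-01, -1.14259222e-03,  3.70973293e-04,
         7.74530661e-01],
       [-9.66016770e-04, -9.48403526e-01, -3.17064375e-01,
        -8.18849034e+01],
       [ 0.00000000e+00,  0.00000000e+00,  0.00000000e+00,
         1.00000000e+00]])}
```

View pics/top0.png

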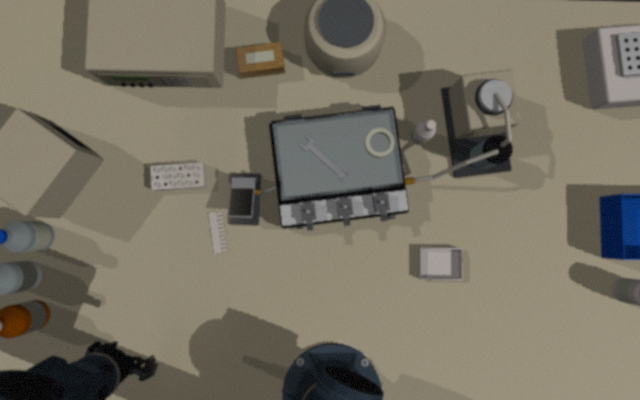

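View pics/scene0.png

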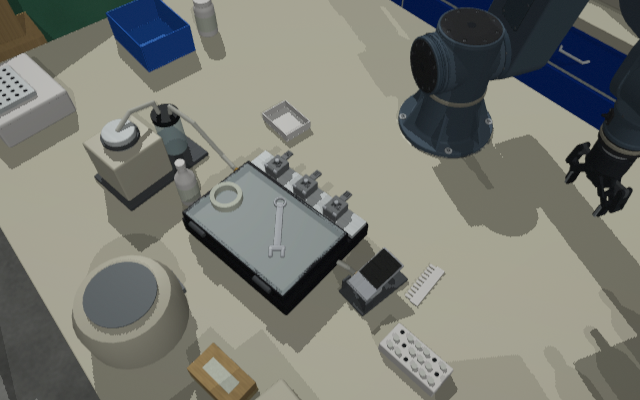

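The top view shows the dryer around (340,165), its bolts near (308,208), (345,204), (381,200), and the valve near (244,198). The scene view agrees. I'll zoom in on these.

```bash
cat > h.py <<'E'
from rig import status, imaging, ctrl
import cv2,numpy as np
from scipy.spatial.transform import Rotation as R
def cam(n,st=None):
    i=imaging.camera_info(n)
    if n!="wrist": return i["mtx"],i["cam_to_world"]
    T=np.eye(4);T[:3,:3]=R.from_quat(st["eef_rot"]).as_matrix();T[:3,3]=st["position"]
    return i["mtx"],T@i["tool_from_camera"]
def ray(K,T,uv):
    d=np.array([(uv[0]-K[0,2])/K[0,0],-(uv[1]-K[1,2])/K[1,1],-1]); return T[:3,3],T[:3,:3]@d
def at_z(K,T,uv,z):
    o,d=ray(K,T,uv); return o+d*(z-o[2])/d[2]
def proj(K,T,p):
    c=T[:3,:3].T@(np.asarray(p,float)-T[:3,3]); return np.array([K[0,0]*c[0]/-c[2]+K[0,2], K[1,2]+K[1,1]*c[1]/c[2]])
E
python3 - <<'E'
import cv2
a=cv2.imread("pics/top0.png")[165:240,220:420]
b=cv2.imread("pics/scene0.png")[140:310,250:450]
cv2.imwrite("pics/ab.png",cv2.vconcat([cv2.resize(a,None,fx=4,fy=4,interpolation=2)]))
E
```

```text
(no output)
```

View pics/ab.png

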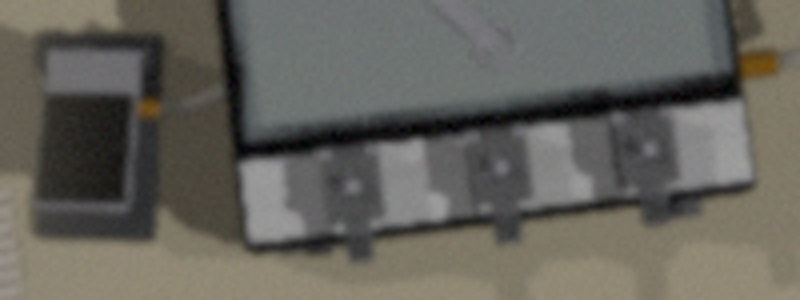

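Crop (4x, offset 220,165): bolt ends at (352,186), (501,167) and (650,148), tab tips at (360,255), (508,238) and (655,220). The treadle plate's front edge runs (40,207)–(128,210) and its far edge (46,50)–(142,55).

```bash
python3 - <<'E'
from h import *
K,T=cam("top")
f=lambda x,y,z:at_z(K,T,(220+(x+.5)/4-.5,165+(y+.5)/4-.5),z)
b=[f(*p,117) for p in((352,186),(501,167),(650,148))]
t=[f(*p,99) for p in((360,258),(508,240),(655,222))]
print(np.round(b),np.round(t)); d=b[0]-b[2]; yaw=np.arctan2(-d[0],d[1]); print("len",np.linalg.norm(d),"yaw",yaw)
e=[f(40,209,77),f(128,212,77),f(46,50,44),f(142,52,44)]; print(np.round(e))
print("base",[np.round(f(*p,10)) for p in((35,237),(153,240),(160,36),(42,36))])
K2,T2=cam("scene"); print([proj(K2,T2,p).round(1) for p in b])
print([proj(K,T,p) for p in b])
print(status.get_state()["position"], R.from_quat(status.get_state()["eef_rot"]).as_matrix().round(3))
E
```

```text
[[ 506.   74.  117.]
 [ 521.  -25.  117.]
 [ 535. -124.  117.]] [[ 459.   68.   99.]
 [ 473.  -31.   99.]
 [ 486. -130.   99.]]
len 200.20586127535458 yaw 0.14157763090910655
[[490. 287.  77.]
 [488. 227.  77.]
 [603. 292.  44.]
 [603. 225.  44.]]
base [array([472., 302.,  10.]), array([471., 218.,  10.]), array([618., 216.,  10.]), array([617., 301.,  10.])]
[array([336.1, 200.6]), array([305.6, 179.1]), array([276.7, 158.7])]
[array([307.625, 211.125]), array([344.875, 206.375]), array([382.125, 201.625])]
[167.96972989 470.63051356 247.86344027] [[-0.     0.336  0.942]
 [-0.001  0.942 -0.336]
 [-1.    -0.001 -0.   ]]
```

Bolt spacing is 200 mm as it should be, yaw 0.142 and the treadle lengths match. Spots: bolts (506,74), (521,-25), (535,-124); tread about (509,258,82). I'm moving above the tread.

Request:
carry_out([
  [[98, -85, 392], [-0.484, 0, 0]],
  [[98, -85, 392], [-0.484, 0, 0]],
  [[98, -85, 392], [-0.484, 0, 0]],
  [[98, -85, 392], [-0.484, 0, 0]],
  [[98, -85, 392], [-0.484, 0, 0]],
  [[98, -85, 392], [-0.484, 0, 0]],
  [[98, -85, 392], [-0.484, 0, 0]],
  [[98, -85, 392], [-0.484, 0, 0]],
  [[98, -85, 392], [-0.484, 0, 0]],
  [[98, -85, 392], [-0.484, 0, 0]],
], jaw=0)

```text
t: 0.93
position: [497.5, 265.3, 153.2]
eef_rot: [-0.05, 0.706, 0.05, 0.705]
wrist_force: [0.3, 2.1, -0.1]
opening: 0.2
```

Request:
carry_out([
  [[0, 0, 0], [0, 0, 0]],
  [[0, 0, 0], [0, 0, 0]],
  [[0, 0, 0], [0, 0, 0]],
])

```text
t: 1.18
position: [495.8, 266.8, 153.6]
eef_rot: [-0.05, 0.706, 0.05, 0.705]
wrist_force: [-0.1, -0.2, 0.4]
opening: -0.2
```

```bash
python3 - <<'E'
from h import *
s=status.get_state(); im=imaging.get_image("wrist"); K,T=cam("wrist",s)
print(s["position"],s["wrist_force"],R.from_quat(s["eef_rot"]).as_matrix().round(3))
im=im[:,:,::-1].copy()
for p in((509,258,82),(487,258,77)): print(proj(K,T,p))
a=R.from_euler('z',0).as_matrix()
for p in((509,258,82),(506,74,117)): cv2.drawMarker(im,tuple(int(v) for v in proj(K,T,p).round()),(0,0,255),0,9)
cv2.imwrite("pics/w1.png",im)
E
```

```text
[495.77445692 266.80858061 153.63177692] [-0.12724191 -0.18438743  0.40724694] [[-0.001 -0.14   0.99 ]
 [-0.     0.99   0.14 ]
 [-1.    -0.    -0.001]]
[303.30483431 240.50948401]
[308.26592515 204.06691306]
```

View pics/w1.png

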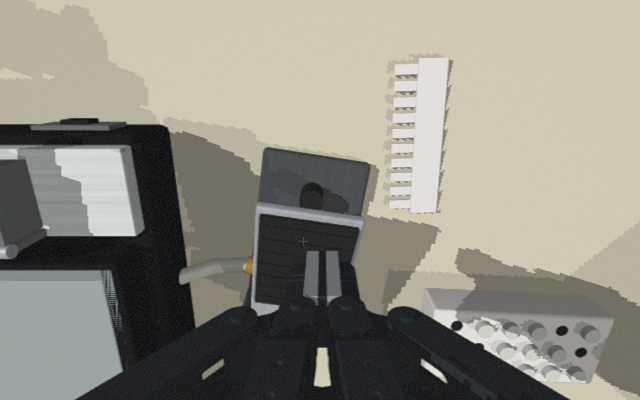

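The marker sits on the tread, and the edge (310,213) is about 5 mm farther than I took it to be. Using (514,259).

Request:
carry_out([
  [[0, -10.5, 17], [0, 0, 0]],
  [[40, -10.5, 17], [0, 0, 0]],
  [[52, -10.5, 17], [0, 0, 0]],
  [[60, -10.5, 17], [0, 0, 0]],
  [[68, -10.5, 17], [0, 0, 0]],
  [[74, -10.5, 17], [0, 0, 0]],
  [[78, -10.5, 17], [0, 0, 0]],
  [[78, -10.5, 17], [0, 0, 0]],
])

```text
t: 1.9
position: [513.8, 260.0, 76.5]
eef_rot: [-0.05, 0.705, 0.051, 0.705]
wrist_force: [-3.1, 0.2, 6.5]
opening: -0.2
```

Request:
carry_out([
  [[3, 0, 0], [0, 0, 0]],
  [[6, 0, 0], [0, 0, 0]],
  [[6, 0, 0], [0, 0, 0]],
])

```text
t: 2.15
position: [514.1, 260.2, 71.6]
eef_rot: [-0.05, 0.705, 0.051, 0.706]
wrist_force: [-6.5, -2.7, 14.1]
opening: 0.2
```

Request:
carry_out([
  [[2, 0, 0], [0, 0, 0]],
  [[2, 0, 0], [0, 0, 0]],
  [[2, 0, 0], [0, 0, 0]],
  [[2, 0, 0], [0, 0, 0]],
  [[2, 0, 0], [0, 0, 0]],
  [[2, 0, 0], [0, 0, 0]],
  [[2, 0, 0], [0, 0, 0]],
  [[2, 0, 0], [0, 0, 0]],
  [[2, 0, 0], [0, 0, 0]],
  [[2, 0, 0], [0, 0, 0]],
])

```text
t: 2.98
position: [514.1, 260.2, 71.0]
eef_rot: [-0.05, 0.705, 0.051, 0.706]
wrist_force: [-14.5, -4.6, 35.0]
opening: -0.0
```

Firmly on the stop (35 N, no more travel). I'll release it straight up.

Request:
carry_out([
  [[0, 0, 0], [0, 0, 0]],
  [[0, 0, 0], [0, 0, 0]],
  [[-20, 0, 0], [0, 0, 0]],
  [[-60, 0, 0], [0, 0, 0]],
  [[-90, 0, 0], [0, 0, 0]],
  [[-90, 0, 0], [0, 0, 0]],
])

```text
t: 3.48
position: [516.5, 261.0, 165.2]
eef_rot: [-0.049, 0.702, 0.052, 0.708]
wrist_force: [0.8, 1.0, 0.9]
opening: -0.4
```

Request:
carry_out([
  [[-20, -40, -15], [0, 0, 0]],
  [[-20, -80, -30], [0, 0, 0]],
  [[-20, -120, -45], [0, 0, 0]],
  [[-20, -155, -60], [0, 0, 0]],
  [[-20, -182, -74], [0, 0, 0]],
  [[-20, -182, -74], [0, 0, 0]],
  [[-20, -182, -74], [0, 0, 0]],
  [[-20, -182, -74], [0, 0, 0]],
])

```text
t: 4.15
position: [467.1, 69.1, 178.7]
eef_rot: [-0.05, 0.705, 0.05, 0.706]
wrist_force: [0.1, 1.0, -1.1]
opening: 0.1
```

```bash
python3 - <<'E'
from h import *
s=status.get_state(); im=imaging.get_image("wrist"); K,T=cam("wrist",s)
print(s["position"],s["wrist_force"],R.from_quat(s["eef_rot"]).as_matrix().round(3))
im=im[:,:,::-1].copy(); cv2.imwrite("pics/w2raw.png",im)
for p in((506,74,117),(521,-25,117)): q=proj(K,T,p);print(q);cv2.drawMarker(im,tuple(int(v) for v in q.round()),(0,0,255),0,9)
cv2.imwrite("pics/w2.png",im)
E
```

```text
[467.14141203  69.05664926 178.72834396] [ 0.08765567  1.02381653 -1.13492179] [[ 0.002 -0.141  0.99 ]
 [ 0.     0.99   0.141]
 [-1.     0.     0.002]]
[319.60072493 288.18043597]
[154.89721493 289.30174575]
```

View pics/w2.png

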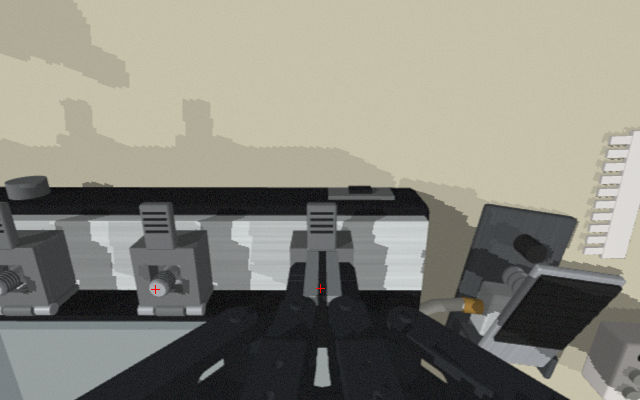

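Middle bolt end at (158,289) against the predicted (155,289), and the left tab at column 321 as expected: positions are good to 2 mm, with y about 1.5 mm more. The treadle is up again. Now I'll tap the left bolt.

Request:
carry_out([
  [[0, 1, 39], [0, 0, 0]],
  [[30, 1, 39], [0, 0, 0]],
  [[39, 1, 39], [0, 0, 0]],
  [[42, 1, 39], [0, 0, 0]],
  [[44, 1, 39], [0, 0, 0]],
  [[46, 1, 39], [0, 0, 0]],
  [[48, 1, 39], [0, 0, 0]],
  [[48, 1, 39], [0, 0, 0]],
])

```text
t: 4.87
position: [505.2, 74.9, 130.3]
eef_rot: [-0.05, 0.705, 0.05, 0.706]
wrist_force: [-0.8, -0.0, -0.3]
opening: 0.1
```

Request:
carry_out([
  [[1.5, 0, 0], [0, 0, 0]],
  [[3, 0, 0], [0, 0, 0]],
  [[3, 0, 0], [0, 0, 0]],
])

```text
t: 5.12
position: [505.6, 74.8, 127.7]
eef_rot: [-0.05, 0.705, 0.05, 0.706]
wrist_force: [-3.5, 0.4, 11.3]
opening: -0.2
```

Contact force came only at 127.7, so this bolt may have slid. I'll compare it with the middle one.

Request:
carry_out([
  [[-25, 0, 0], [0, 0, 0]],
  [[-25, -40, 0], [0, 0, 0]],
  [[-25, -80, 0], [0, 0, 0]],
  [[-25, -100, 0], [0, 0, 0]],
  [[-16, -100, 0], [0, 0, 0]],
  [[-10, -100, 0], [0, 0, 0]],
  [[-6, -100, 0], [0, 0, 0]],
  [[-4, -100, 0], [0, 0, 0]],
  [[-3, -100, 0], [0, 0, 0]],
  [[-3, -100, 0], [0, 0, 0]],
])

```text
t: 5.95
position: [519.8, -24.1, 133.0]
eef_rot: [-0.051, 0.704, 0.049, 0.706]
wrist_force: [-20.5, -7.2, 58.5]
opening: 0.0
```

The middle bolt is tight (58 N at 133.0). The left one only resisted at 127.7, so the left is loose. I'll lift off and check by eye.

Request:
carry_out([
  [[-25, 0, 0], [0, 0, 0]],
  [[-50, 10, -5], [0, 0, 0]],
  [[-50, 30, -25], [0, 0, 0]],
  [[-50, 50, -40], [0, 0, 0]],
  [[-50, 50, -40], [0, 0, 0]],
  [[-50, 50, -40], [0, 0, 0]],
  [[-50, 50, -40], [0, 0, 0]],
], jaw=42)

```text
t: 6.53
position: [472.8, 20.3, 179.8]
eef_rot: [-0.05, 0.705, 0.05, 0.705]
wrist_force: [0.6, 0.1, -0.0]
opening: 42.3
```

```bash
python3 - <<'E'
from h import *
s=status.get_state(); im=imaging.get_image("wrist"); K,T=cam("wrist",s)
print(s["position"],s["wrist_force"],R.from_quat(s["eef_rot"]).as_matrix().round(3))
im=im[:,:,::-1].copy(); cv2.imwrite("pics/w3raw.png",im)
u=np.array([.99,.141,0]);B=np.array([505.8,75.5,0])
for p in(B+[0,0,117],B+[0,0,111],B-40*u+[0,0,106],B-51*u+[0,0,106],B+[14,-99,117]): q=proj(K,T,p);print(q);cv2.drawMarker(im,tuple(int(v) for v in q.round()),(0,0,255),0,7)
cv2.imwrite("pics/w3.png",im)
E
```

```text
[472.81073606  20.26288342 179.78571584] [ 0.64824206  0.13337487 -0.04922517] [[ 0.    -0.142  0.99 ]
 [-0.     0.99   0.142]
 [-1.    -0.     0.   ]]
[402.40128629 289.39030424]
[400.34690231 284.00791843]
[403.38963935 221.86903836]
[404.77398727 204.74021771]
[238.78548353 288.92107541]
```

View pics/w3.png

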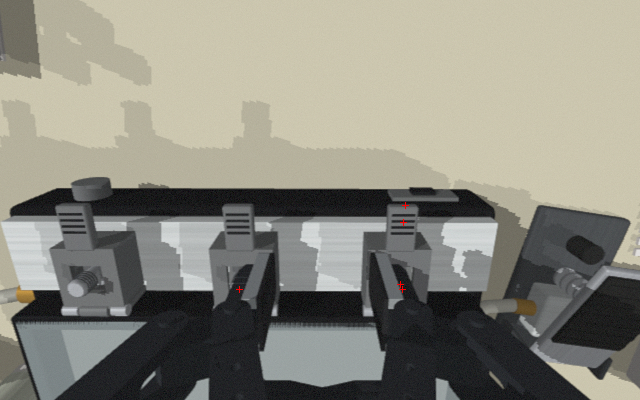

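Left tab tip seen at (402.5,205) against the predicted (404.8,204.7), so its y is 1.3 mm less. The left bolt sits at tip height 111 and the middle one at 117, exactly the 6 mm slide. I'll pinch the left tab.

Request:
carry_out([
  [[0, 25, -1], [0, 0, 0]],
  [[0, 49, -2], [0, 0, 0]],
  [[0, 49, -2], [0, 0, 0]],
  [[25, 49, -2], [0, 0, 0]],
  [[50, 49, -2], [0, 0, 0]],
  [[65, 49, -2], [0, 0, 0]],
  [[72, 49, -2], [0, 0, 0]],
  [[72, 49, -2], [0, 0, 0]],
  [[72, 49, -2], [0, 0, 0]],
])

```text
t: 7.33
position: [464.2, 67.7, 108.2]
eef_rot: [-0.05, 0.705, 0.05, 0.705]
wrist_force: [-0.0, -0.5, 0.6]
opening: 42.2
```

```bash
python3 - <<'E'
from h import *
s=status.get_state(); im=imaging.get_image("wrist"); print(s["position"],s["wrist_force"])
cv2.imwrite("pics/w4.png",im[:,:,::-1])
E
```

```text
[464.20806716  67.67853122 108.24465837] [-0.04940594 -0.46783883  0.60301375]
```

View pics/w4.png

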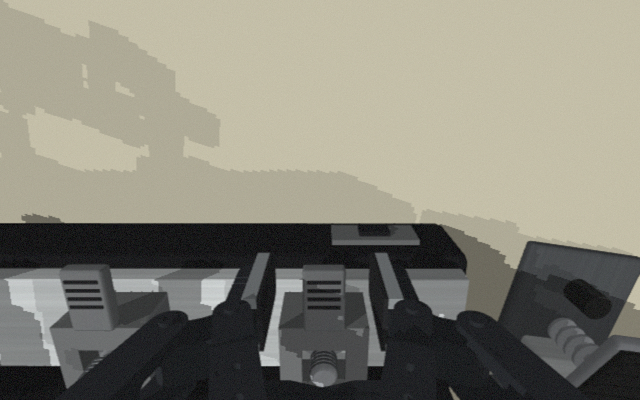

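The fingers straddle the left tab, centred (tab at column 324, finger inner edges about 270 and 375), and the bolt end is visible low at (323,372). Closing.

Request:
carry_out([
  [[0, 0, 0], [0, 0, 0]],
  [[0, 0, 0], [0, 0, 0]],
  [[0, 0, 0], [0, 0, 0]],
  [[0, 0, 0], [0, 0, 0]],
  [[0, 0, 0], [0, 0, 0]],
  [[0, 0, 0], [0, 0, 0]],
], jaw=5)

```text
t: 7.88
position: [464.4, 68.1, 108.3]
eef_rot: [-0.05, 0.705, 0.05, 0.706]
wrist_force: [3.2, 4.0, 2.9]
opening: 16.4
```

Request:
carry_out([
  [[-4.5, 0, 0.2], [0, 0, 0]],
  [[-8.9, 0, 0.6], [0, 0, 0]],
  [[-13.3, 0, 1.4], [0, 0, 0]],
  [[-17.6, 0, 2.5], [0, 0, 0]],
  [[-21.9, 0, 3.9], [0, 0, 0]],
  [[-26, 0, 5.5], [0, 0, 0]],
  [[-30, 0, 7.5], [0, 0, 0]],
  [[-33.9, 0, 9.7], [0, 0, 0]],
  [[-37.6, 0, 12.2], [0, 0, 0]],
  [[-41.1, 0, 15], [0, 0, 0]],
])

```text
t: 8.72
position: [478.3, 70.1, 148.6]
eef_rot: [-0.05, 0.706, 0.05, 0.705]
wrist_force: [1.7, 4.6, -10.4]
opening: 15.8
```

Request:
carry_out([
  [[-3.3, 0, 3], [0, 0, 0]],
  [[-6.4, 0, 6.2], [0, 0, 0]],
  [[-9.3, 0, 9.6], [0, 0, 0]],
  [[-11.9, 0, 13.2], [0, 0, 0]],
  [[-14.3, 0, 17], [0, 0, 0]],
  [[-16.4, 0, 21], [0, 0, 0]],
  [[-18.2, 0, 25], [0, 0, 0]],
  [[-19.7, 0, 29.2], [0, 0, 0]],
  [[-20.7, 0, 32.5], [0, 0, 0]],
  [[-20.7, 0, 32.5], [0, 0, 0]],
])

```text
t: 9.55
position: [511.9, 74.8, 169.8]
eef_rot: [-0.05, 0.705, 0.05, 0.706]
wrist_force: [4.0, 5.9, -14.0]
opening: 14.6
```

```bash
python3 - <<'E'
from h import *
s=status.get_state(); print(s["position"],s["wrist_force"],s["opening"])
w=imaging.get_image("wrist"); c=imaging.get_image("scene"); 
c=cv2.resize(c[90:250,230:430],(500,400),interpolation=2)
w=cv2.resize(w[200:],(500,156))
cv2.imwrite("pics/f.png",np.vstack([c,w])[:,:,::-1])
E
```

```text
[511.94408431  74.83599058 169.7725105 ] [  3.95273464   5.85407708 -14.00064992] 14.639629460968502
```

View pics/f.png

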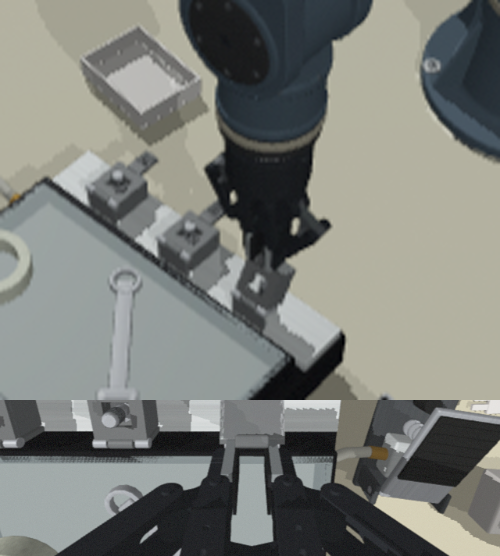

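The cap stands open between the fingers, but I read 14 N along the tab towards the hinge, so I'm pulling radially. I'll ease down a little and look closer.

Request:
carry_out([
  [[1, 0, 0.5], [0, 0, 0]],
  [[2, 0, 0.5], [0, 0, 0]],
  [[2, 0, 0.5], [0, 0, 0]],
])

```text
t: 9.9
position: [511.5, 74.8, 168.9]
eef_rot: [-0.05, 0.705, 0.05, 0.706]
wrist_force: [-6.9, 4.6, 11.2]
opening: 14.4
```

```bash
python3 - <<'E'
from h import *
s=status.get_state(); print(s["position"],s["wrist_force"],s["opening"])
w=imaging.get_image("wrist");K,T=cam("wrist",s)
u=np.array([.99,.141,0]);v=np.array([-.141,.99,0]);H=np.array([505.8,74.3,103])+22*u
for a in(40,50,60,70,75,80):
    a=np.radians(a); d=-np.cos(a)*u+np.array([0,0,np.sin(a)])
    n=np.sin(a)*u+np.array([0,0,np.cos(a)]) # top normal
    print(round(np.degrees(a)),[proj(K,T,H+r*d+y*v+m*n).round(0).tolist() for r,y,m in((73,-9,2),(73,9,2),(73,0,-5),(44,-20,2),(44,20,2),(44,-20,-26),(44,20,-26))])
cv2.imwrite("pics/g.png",cv2.resize(w[170:370,170:470],(800,533),interpolation=2)[:,:,::-1])
E
```

```text
[511.45287212  74.8015603  168.9291465 ] [-6.92206515  4.58058222 11.19577739] 14.408807367977529
40 [[299.0, 187.0], [342.0, 187.0], [321.0, 174.0], [280.0, 220.0], [362.0, 220.0], [283.0, 173.0], [359.0, 173.0]]
50 [[299.0, 215.0], [343.0, 216.0], [321.0, 199.0], [279.0, 235.0], [363.0, 235.0], [282.0, 181.0], [360.0, 182.0]]
60 [[298.0, 247.0], [344.0, 247.0], [321.0, 229.0], [279.0, 251.0], [363.0, 251.0], [280.0, 193.0], [362.0, 193.0]]
70 [[298.0, 280.0], [344.0, 280.0], [321.0, 262.0], [279.0, 267.0], [363.0, 267.0], [279.0, 208.0], [363.0, 208.0]]
75 [[298.0, 296.0], [344.0, 296.0], [321.0, 278.0], [279.0, 275.0], [363.0, 275.0], [278.0, 216.0], [364.0, 216.0]]
80 [[298.0, 311.0], [343.0, 311.0], [321.0, 294.0], [279.0, 283.0], [363.0, 283.0], [278.0, 225.0], [364.0, 225.0]]
```

View pics/g.png

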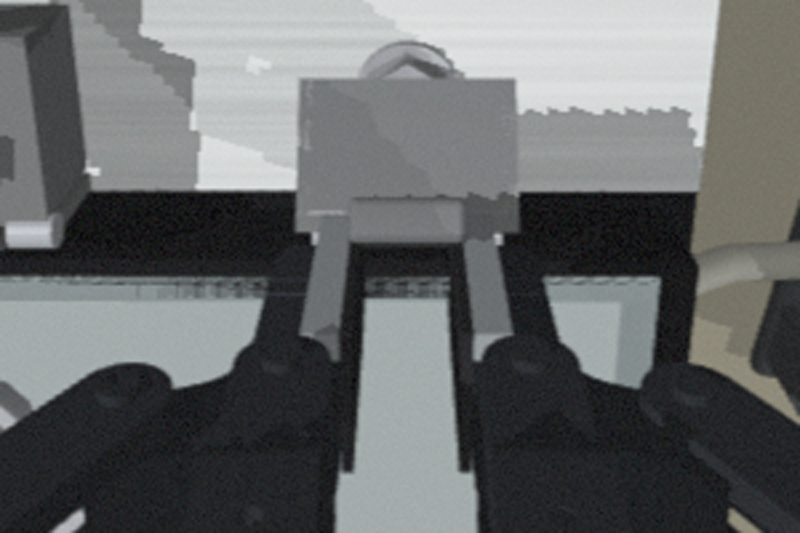

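Crop (offset 170, scale 2.67): the front wall's edges fall at image rows 199 and 257 and the tab tip at 244–261. That matches about 64–65° open, not the 75° commanded, so the tab slipped and now sits at the very tips of the fingers. There is plenty of time, so I'll lower the cap, regrip deeper and reopen.

Request:
carry_out([
  [[0, 0, -6], [0, 0, 0]],
  [[1.8, 0, -11], [0, 0, 0]],
  [[4.4, 0, -16], [0, 0, 0]],
  [[7.4, 0, -20.7], [0, 0, 0]],
  [[10.8, 0, -25.1], [0, 0, 0]],
  [[14.5, 0, -29.3], [0, 0, 0]],
  [[18.7, 0, -33], [0, 0, 0]],
  [[23.1, 0, -36.4], [0, 0, 0]],
  [[33, 0, -42], [0, 0, 0]],
  [[33, 0, -42], [0, 0, 0]],
])

```text
t: 10.78
position: [465.0, 67.8, 133.0]
eef_rot: [-0.05, 0.708, 0.049, 0.702]
wrist_force: [-27.1, -2.3, 8.8]
opening: 14.0
```

Request:
carry_out([
  [[0, 0, 0], [0, 0, 0]],
  [[0, 0, 0], [0, 0, 0]],
  [[0, 0, 0], [0, 0, 0]],
  [[0, 0, 0], [0, 0, 0]],
  [[0, 0, 0], [0, 0, 0]],
], jaw=42)

```text
t: 11.2
position: [470.2, 68.7, 135.0]
eef_rot: [-0.05, 0.705, 0.05, 0.706]
wrist_force: [0.4, 0.8, 0.4]
opening: 41.8
```

Request:
carry_out([
  [[0, 0.5, -8], [0, 0, 0]],
  [[15, 0.5, -8], [0, 0, 0]],
  [[27, 0.5, -8], [0, 0, 0]],
  [[32.5, 0.5, -8], [0, 0, 0]],
  [[32.5, 0.5, -8], [0, 0, 0]],
  [[32.5, 0.5, -8], [0, 0, 0]],
])

```text
t: 11.7
position: [461.6, 68.1, 102.5]
eef_rot: [-0.05, 0.705, 0.05, 0.705]
wrist_force: [0.7, 0.3, -0.0]
opening: 42.3
```

Request:
carry_out([
  [[0, 0, 0], [0, 0, 0]],
  [[0, 0, 0], [0, 0, 0]],
  [[0, 0, 0], [0, 0, 0]],
  [[0, 0, 0], [0, 0, 0]],
  [[0, 0, 0], [0, 0, 0]],
  [[0, 0, 0], [0, 0, 0]],
], jaw=5)

```text
t: 12.2
position: [462.2, 68.1, 102.5]
eef_rot: [-0.05, 0.705, 0.05, 0.706]
wrist_force: [1.9, -0.4, 2.3]
opening: 16.3
```

Request:
carry_out([
  [[-5.2, 0, 0.2], [0, 0.03, 0]],
  [[-10.3, 0, 0.8], [0, 0.063, 0]],
  [[-15.4, 0, 1.8], [0, 0.094, 0]],
  [[-20.4, 0, 3.2], [0, 0.126, 0]],
  [[-25.3, 0, 5], [0, 0.157, 0]],
  [[-30, 0, 7.2], [0, 0.188, 0]],
  [[-34.5, 0, 9.7], [0, 0.22, 0]],
  [[-38.8, 0, 12.6], [0, 0.25, 0]],
  [[-42.9, 0, 15.8], [0, 0.28, 0]],
  [[-46.7, 0, 19.3], [0, 0.31, 0]],
])

```text
t: 13.03
position: [480.4, 70.7, 148.5]
eef_rot: [-0.057, 0.807, 0.041, 0.587]
wrist_force: [1.0, -0.6, -9.7]
opening: 16.2
```

```bash
python3 - <<'E'
from h import *
s=status.get_state(); M=R.from_quat(s["eef_rot"]).as_matrix(); print(s["position"],M.round(3),s["wrist_force"])
u=np.array([.99,.141,0]);z=np.array([0,0,1.])
# commanded tilt .31
th0=np.radians(45)
Mc=R.from_euler('z',0.1416).as_matrix()@R.from_rotvec([0,.31,0]).as_matrix()@np.array([[0,0,1],[0,1,0],[-1,0,0]])
for t in range(48,79,3):
    a=np.radians(t); w=66*((np.sin(a)-np.sin(th0))*z+(np.cos(th0)-np.cos(a))*u)
    print(t,(Mc.T@w).round(1),round(.4*(a-th0),3))
E
```

```text
[480.4294646   70.68465022 148.53189695] [[-0.305 -0.141  0.942]
 [-0.043  0.99   0.134]
 [-0.951 -0.    -0.308]] [ 1.01000855 -0.62727419 -9.6924741 ]
48 [-3.  -0.   1.7] 0.021
51 [-6.  -0.   3.5] 0.042
54 [-8.8 -0.   5.4] 0.063
57 [-11.5  -0.    7.6] 0.084
60 [-14.2  -0.    9.8] 0.105
63 [-16.7  -0.   12.2] 0.126
66 [-19.   -0.   14.7] 0.147
69 [-21.3  -0.   17.4] 0.168
72 [-23.3  -0.   20.1] 0.188
75 [-25.3  -0.   23. ] 0.209
78 [-27.1  -0.   25.9] 0.23
```

Opening holds at 16.2 this time, so there is no slip. Continuing to 75°.

Request:
carry_out([
  [[-3, 0, 1.7], [0, 0.021, 0]],
  [[-6, 0, 3.5], [0, 0.042, 0]],
  [[-8.8, 0, 5.4], [0, 0.063, 0]],
  [[-11.5, 0, 7.6], [0, 0.084, 0]],
  [[-14.2, 0, 9.8], [0, 0.105, 0]],
  [[-16.7, 0, 12.2], [0, 0.126, 0]],
  [[-19, 0, 14.7], [0, 0.147, 0]],
  [[-21.3, 0, 17.4], [0, 0.168, 0]],
  [[-23.3, 0, 20.1], [0, 0.188, 0]],
  [[-25.3, 0, 23], [0, 0.209, 0]],
])

```text
t: 13.87
position: [509.6, 74.8, 165.3]
eef_rot: [-0.061, 0.864, 0.035, 0.499]
wrist_force: [-2.5, 0.1, -10.5]
opening: 16.0
```

Request:
carry_out([
  [[0, 0, 0], [0, 0, 0]],
  [[0, 0, 0], [0, 0, 0]],
  [[0, 0, 0], [0, 0, 0]],
  [[0, 0, 0], [0, 0, 0]],
])

```text
t: 14.2
position: [509.6, 74.8, 165.3]
eef_rot: [-0.061, 0.863, 0.035, 0.5]
wrist_force: [-4.0, -2.1, -8.6]
opening: 16.3
```

```bash
python3 - <<'E'
from h import *
s=status.get_state(); print(s["position"],s["wrist_force"],s["opening"])
w=imaging.get_image("wrist");K,T=cam("wrist",s); c=imaging.get_image("scene")
u=np.array([.99,.141,0]);v=np.array([-.141,.99,0]);H=np.array([505.8,74.3,103])+22*u
for a in(55,60,65,70,75,80):
    a=np.radians(a); d=-np.cos(a)*u+np.array([0,0,np.sin(a)])
    n=np.sin(a)*u+np.array([0,0,np.cos(a)])
    print(round(np.degrees(a)),[proj(K,T,H+r*d+y*v+m*n).round(0).tolist() for r,y,m in((73,-9,2),(73,9,-5),(44,-20,2),(44,20,-26))])
a=cv2.resize(w[150:400,120:520],(800,500),interpolation=2)
cv2.imwrite("pics/k.png",a[:,:,::-1]); cv2.imwrite("pics/scene_end.png",c[:,:,::-1])
E
```

```text
[509.58026543  74.82120124 165.29683001] [-3.98725305 -2.0809151  -8.55181646] 16.281278287574185
55 [[299.0, 235.0], [341.0, 223.0], [279.0, 275.0], [358.0, 230.0]]
60 [[298.0, 248.0], [342.0, 234.0], [278.0, 282.0], [359.0, 234.0]]
65 [[298.0, 262.0], [342.0, 246.0], [278.0, 290.0], [360.0, 237.0]]
70 [[297.0, 277.0], [343.0, 260.0], [277.0, 298.0], [360.0, 242.0]]
75 [[297.0, 294.0], [343.0, 276.0], [277.0, 307.0], [361.0, 248.0]]
80 [[296.0, 311.0], [344.0, 292.0], [276.0, 315.0], [362.0, 254.0]]
```

View pics/k.png

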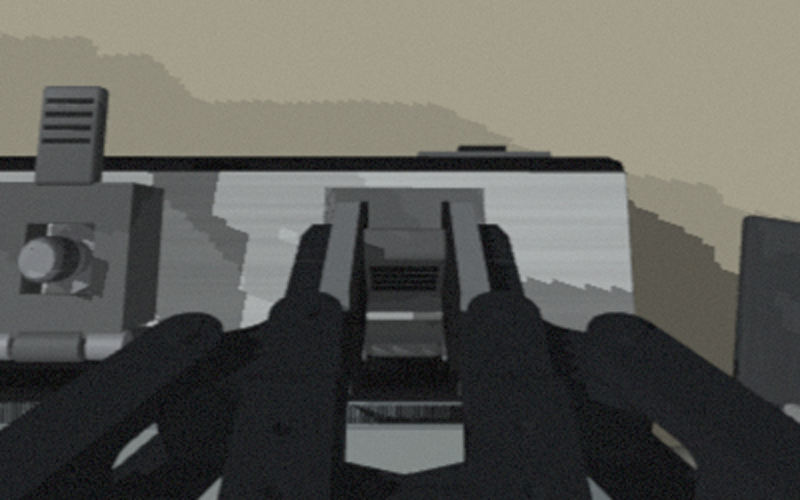

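In the crop (offset 120,150, scale 2) the tab tip is at image rows 265–281 and the front wall's lower edge at 244. Both match about 71–72° open, with the tab well between the pads and the middle cap shut. Handing in.

```bash
python3 -c "
from rig import ctrl,status
print(ctrl.job_done()); print(status.get_state()['opening'])"
```

```text
the job is handed in; nothing more can be done
None
the job is handed in; nothing more can be done
```

The loose bolt is the left one. Its cap is open about 71–72° and I handed the job in at about 14 s with the gripper still holding it.

- **Vent:** I held the treadle on its stop for about a second (35 N, no further travel) and let it go. The next picture showed it back up.
- **Finding the bolt:** The left bolt's end resisted only about 5–6 mm lower than the middle one. The middle one was tight, at 58 N with no visible slide. I did not tap the right bolt, because the left had already given way by its full 6 mm.
- **Opening the cap:** The first grip slipped to the fingertips at about 64°, against 75° commanded. I lowered the cap to part open and let go, so the spring shut it. Then I gripped deeper and opened it again.
- **Last checks:** The angle from the wrist camera is about 3° below the 75° commanded, well above 60°. The grip opening was steady at 16.3 mm with about 10 N at the wrist. The middle cap is shut in the last picture viewed and the right cap was shut in an earlier one. Nothing else was touched as far as I could tell, but I saved the final scene picture without viewing it.

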